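# Snap the filter basket into the espresso filter holder with the tamper

### The arm

A 7-joint arm with a two-finger parallel gripper is mounted at the origin on a cart in front of the work surface, level with it; the furniture and walls round the work are solid. World frame = base frame: x ahead of the robot, y to its left, z up, the work surface at z = 0. Lengths are in m, angles in rad, forces in N, time in s.
With the tool pointing down it reaches from about 0.425 to 0.875 m from the base axis. Payload 4.7 kg.
Tool frame: the origin (TCP) lies on the centre line of the jaws, within the pads' length; the fingertips stand 19 mm ahead of it and the grasp point (between the pads) is the TCP; z points along the fingers, y is the line along which they close (so a half turn about z gives the same grasp; the last joint's range is limited). The gripper opens to 85 mm and grips with 20 to 120 N. Pads are 22 mm wide; open, the fingers measure 114 mm over their backs; the gripper's body (76 mm by 85 mm) begins 54 mm behind the grasp point. The pads swing forward as they close: fully open they stand 13 mm farther back than shut.
Start: joints at [1.235, 0.321, -0.07, 1.45, 0.023, 1.371, -0.057], TCP at [0.223, -0.611, 0.25] pointing down, gripper open.
Joint ranges: [-2.86, 2.86], [-0.3, 2.09], [-1.38, 1.24], [0.06, 2.45], [-1.56, 4.7], [0.09, 2.05], [-2.69, 2.69]. Speed limits (rad/s): [2.57, 2.57, 3.14, 3.14, 3.14, 3.14, 3.14].

### API

Orientations are given as a rotation vector (axis times angle).
In Python, from station import ctrl gives the robot as it stands.
- The arm moves only by the tool arm_command, never from a script. Its argument "moves" is a list of rows, each an object of numbers: "dx", "dy", "dz": the shift along the tool's x, y, z in cm; "wx", "wy", "wz": the turn, a rotation vector about the tool's x, y, z in rad; "grip": the closure, from -1 (fully open) to 1 (shut). A call has 1 to 5 rows; each row is the pose to reach, as a shift and turn from the pose commanded when the call began, along the tool's axes at that moment; what a row does not reach only later rows make up. A row lasts 1/10 s, in which the tool goes at most 50 mm and 8.59 degrees, less where a joint would pass 70% of its speed; a pose out of reach is approached as far as the arm can. A call with a gripper value outside its range is refused whole. The fingers move at their own pace and stop on an object; the grip force is fixed at half the most. Time passes only in rows, so rows that repeat a pose let the fingers close. It gives the time, the measured TCP pose, the force, the opening and the grip force at its end, in the units of the state.
- ctrl.observe(): the state, without advancing time (a new reading comes with each control period).
- ctrl.camera(name): name is "scene" or "top" or "wrist"; returns a dict with "image" (420x560x3 uint8, red, green, blue), "z_map" (420x560 float32, m along the optical axis (not along the pixel's ray), 0 where there is no reading), "K" (3x3 intrinsics, pixels), "rvec" (rotation vector, rad) and "tvec" (3), from world to camera coordinates, as OpenCV has them. Camera axes: x right, y down, z forward; pixel columns grow to the right and rows downward; lengths in m; the calibration is good to about 2 mm. A picture is of the moment at which its call begins.
- ctrl.sign_off(): hands the job in; it is judged then, once.
The state is a dict: "t": time; "joints": joint angles; "dq": joint speeds; "joint_torque": joint torques, N m; "eef_pos": TCP position; "orientation": TCP orientation; "force": force on the tool from outside, world axes, zero at the start; "torque": the same for the moment, N m; "gripper_width": opening from 0.0 (shut) to 1.0 (fully open); "grip_force": force on a finger pad.
Only numpy, scipy, OpenCV 4.12 (cv2) and the standard library are available. Lean on these libraries where they do the work, as an engineer would, in place of code of your own. Each camera call takes 0.05 s, during which the arm holds its last target. There are 200 camera calls.

### The job

Set the loose steel filter basket, rim up, into the mouth of the espresso filter holder and let go; it stops on the holder's spring, standing proud. Take the tamper by its handle and press straight down on the basket's floor until the basket snaps past the spring and sits hard on its seat, how deep must be felt; hold a firm push of 12 to 25 newtons there for a moment, never more than 30, and do not push it home with the fingers. Finally stand the tamper upright in the middle of its round rubber mat, and leave everything else where it is.

Things in the scene. Friction and masses are not known exactly. Their poses are not given: they have to be found in the camera images.
- holder: Espresso filter holder fixed in a wooden tamping stand (base 100 x 96 x 10 mm): steel ring, 70 mm outside, 59 mm bore, flat top 58 mm above the worktop; a level black handle at height 44 mm, 25 mm thick, runs out to 142 mm along its -x axis. Immovable. Origin: on the bore's axis, on the worktop; z up.
- holder_mouth (a point): Centre of the holder's mouth, on the bore's axis, level with the ring's top. Three sprung beads stand into the bore 9 mm below it (to 23.5 mm from the axis): set loosely, the basket rests on them, underside about 10 mm below this point. Roughly 7 to 14 N drives it past them. Below, a hard seat stops it: underside 18 to 22 mm below this point, differing each time and not measured.
- basket: Loose steel filter basket, 26.5 mm high, 70 g, open side up. Origin: centre of the underside; z up. Round, so yaw does not matter. Flange 63 mm across, 23 to 26.5 mm above the underside (grasp across it; home, it stands 1 to 5 mm above the ring). Bowl 41 mm across, flat floor 13 mm above the underside. Foot bead 52 mm across, tapering to 45 mm at the underside.
- tamper: Loose tamper, 85 mm high, 220 g, standing on its mat: round steel foot 35 mm across and 16 mm high, narrow neck, upright round wooden handle 28 mm across from 40 to 85 mm above the underside. Origin: centre of the flat underside, z up to the handle.
- tamper_mat: Round black rubber mat 64 mm across and 4 mm thick, fixed on the worktop. Origin: centre of its underside.
- espresso_cup: Bystander: small white espresso cup, 59 x 88 x 55 mm. Origin: centre of the underside.
- lime: Bystander: a lime, 48 mm.
- honey_jar: Bystander: glass honey jar, 61 mm across, 95 mm high. Origin: centre of the underside.
- salt_shaker: Bystander: salt shaker, 44 mm across, 90 mm high. Origin: centre of the underside.
- capsule_a: Bystander: light coffee capsule, 37 mm across, 27 mm high. Origin: centre of the underside.
- capsule_b: Bystander: dark coffee capsule, 37 mm across, 27 mm high. Origin: centre of the underside.
There are look-alikes about, which are no part of the job. There is more than one size of the holder; the job needs the larger. Of the things shaped like the tamper_mat, the black one is meant.

How it is judged:
By the outcome, as a careful person would: the job done as asked, in the order asked, and still so for the second after the job is handed in, with the robot touching nothing.
It also fails if it takes over 64 s, if anything falls off the work surface, if the arm or the gripper's body presses on something with over 40 N, if the wrist force passes 120 N, or if a joint passes its speed limit or range.

## Working session

There is one attempt and no reset: what is moved stays moved. The work goes in short steps, Python scripts to look and compute and a tool call to move; the robot and the scene stay as the last step left them, time stands still between calls to the robot, and variables do not carry over. Pictures are saved under pics/ and viewed, at most 13 in all, crops included, and the job is handed in when it is done.

Besides the shell and the picture viewer there is one more tool, called after "Call:" as name(argument=value, ...), one argument or row to a line, values as JSON. arm_command: Moves the arm, as the interface text tells. Its arguments: {"type":"object","properties":{"moves":{"type":"array"}},"required":["moves"]}

```bash
mkdir -p pics; cat > h.py <<'E'
import numpy as np, cv2
from station import ctrl
from scipy.spatial.transform import Rotation as R
def snap(n,f):
    c=ctrl.camera(n); cv2.imwrite('pics/'+f+'.png',c['image'][:,:,::-1]); np.savez('pics/'+f,**c); return c
def load(f): return dict(np.load('pics/'+f+'.npz'))
def ray(c,u,v,z):
    Rm=cv2.Rodrigues(c['rvec'])[0]; o=-Rm.T@c['tvec'].ravel()
    d=Rm.T@np.linalg.inv(c['K'])@np.array([u,v,1.]); return o+d*(z-o[2])/d[2]
def cloud(c):
    h,w=c['z_map'].shape; u,v=np.meshgrid(np.arange(w),np.arange(h)); z=c['z_map']
    p=np.stack([u,v,np.ones_like(u)],-1)@np.linalg.inv(c['K']).T*z[...,None]
    Rm=cv2.Rodrigues(c['rvec'])[0]; P=(p-c['tvec'].ravel())@Rm; P[z==0]=np.nan; return P
E
python3 - <<'E'
from h import *
s=ctrl.observe(); print({k:np.round(v,3) for k,v in s.items()})
a=snap('top','top0'); b=snap('scene','scene0')
cv2.imwrite('pics/both.png',cv2.resize(np.vstack([a['image'],b['image']]),(800,1200))[:,:,::-1])
E
```

```text
{'t': np.float64(0.0), 'joints': array([ 1.235,  0.322, -0.07 ,  1.452,  0.023,  1.371, -0.057]), 'dq': array([-0.002,  0.001,  0.001, -0.002,  0.   ,  0.   ,  0.001]), 'joint_torque': array([ 1.0000e-03, -4.9359e+01, -3.8100e-01, -3.1433e+01,  1.3000e-02,
        1.1000e-02, -0.0000e+00]), 'eef_pos': array([ 0.223, -0.61 ,  0.249]), 'orientation': array([-3.092e+00, -5.460e-01,  1.000e-03]), 'force': array([ 0.223, -0.077, -0.504]), 'torque': array([0.009, 0.041, 0.002]), 'grip_force': np.float64(0.0), 'gripper_width': np.float64(0.999)}
```

View pics/top0.png

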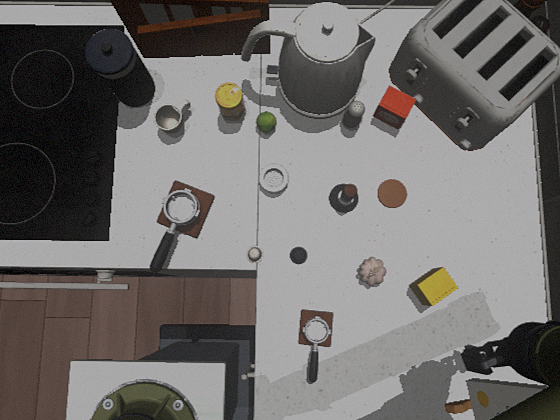

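View pics/scene0.png

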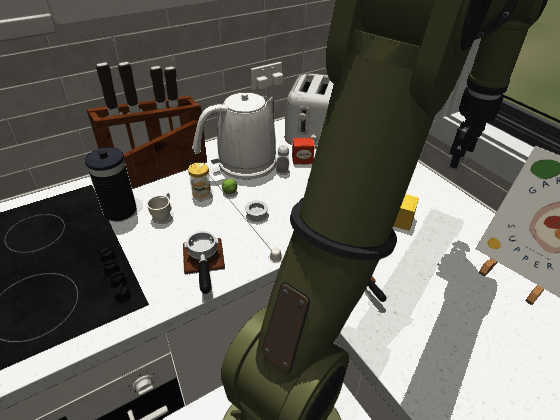

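The top view shows the larger holder at px (181,207), the basket at (273,179) and the tamper on its black mat at about (344,197). The small holder at (317,330) and the brown disc at (392,194) are decoys. Next I'll measure.

```bash
python3 - <<'E'
from h import *
c=load('top0'); P=cloud(c)
Rm=cv2.Rodrigues(c['rvec'])[0]; print('cam',-Rm.T@c['tvec'].ravel(),c['K'][0,0])
print('table z',np.nanmedian(P[150:170,200:240,2]))
def circ(name,box,zlo,zhi):
    x0,y0,x1,y1=box; m=np.zeros(P.shape[:2],bool); m[y0:y1,x0:x1]=True
    m&=(P[...,2]>zlo)&(P[...,2]<zhi); q=P[m]
    if len(q)<5: print(name,len(q)); return
    (a,b),r=cv2.minEnclosingCircle(q[:,:2].astype(np.float32))
    A=np.c_[2*q[:,:2],np.ones(len(q))]
    print(name,len(q),'enc',round(a,4),round(b,4),'d',round(2*r*1000,1),'z',np.nanmedian(q[:,2]).round(4),'mean',q[:,:2].mean(0).round(4),'bbox',q[:,:2].min(0).round(4),q[:,:2].max(0).round(4))
circ('ring',(150,175,215,245),.05,.066)
circ('basket flange',(250,155,300,205),.021,.035)
circ('basket floor',(250,155,300,205),.008,.019)
circ('tamper top',(320,170,375,225),.078,.092)
circ('tamper foot',(320,170,375,225),.013,.03)
circ('capA',(240,240,270,270),.02,.035)
circ('capB',(285,240,312,270),.02,.035)
# mat by darkness, ray to 4mm
g=c['image'].max(2); m=np.zeros_like(g); m[170:225,320:375]=(g[170:225,320:375]<70)
ct=max(cv2.findContours(m,0,1)[0],key=cv2.contourArea)[:,0]
q=np.array([ray(c,u,v,.004) for u,v in ct]); print('mat',cv2.minEnclosingCircle(q[:,:2].astype(np.float32)))
# holder handle direction
m=np.zeros_like(g); m[215:275,145:185]=(g[215:275,145:185]<60)
ct=max(cv2.findContours(m,0,1)[0],key=cv2.contourArea)
vx=cv2.fitLine(np.array([ray(c,u,v,.044)[:2] for u,v in ct[:,0]],np.float32),2,0,.01,.01).ravel(); print('handle',vx,np.degrees(np.arctan2(vx[1],vx[0])))
big=lambda x0,y0,x1,y1:cv2.resize(c['image'][y0:y1,x0:x1],(400,400),interpolation=2)
cv2.imwrite('pics/crop.png',np.hstack([big(150,175,210,235),big(315,165,375,225)])[:,:,::-1])
E
```

```text
cam [ 0.29471176 -0.27179336  1.03014932] 484.7399984796525
table z -0.0004059158099076637
ring 480 enc 0.4441 -0.0535 d 126.6 z 0.0553 mean [ 0.4503 -0.0591] bbox [ 0.3871 -0.1025] [ 0.5035 -0.0254]
basket flange 392 enc 0.5351 -0.2537 d 63.5 z 0.026 mean [ 0.5352 -0.2533] bbox [ 0.5044 -0.2837] [ 0.5668 -0.2239]
basket floor 265 enc 0.5376 -0.2534 d 40.0 z 0.0126 mean [ 0.5375 -0.2533] bbox [ 0.5184 -0.273 ] [ 0.5565 -0.2341]
tamper top 152 enc 0.4966 -0.4072 d 28.2 z 0.0877 mean [ 0.4957 -0.4066] bbox [ 0.4829 -0.4208] [ 0.5091 -0.3935]
tamper foot 92 enc 0.4964 -0.4075 d 35.3 z 0.0198 mean [ 0.4905 -0.4023] bbox [ 0.4801 -0.4249] [ 0.5105 -0.3904]
capA 102 enc 0.3745 -0.2155 d 24.6 z 0.0248 mean [ 0.3739 -0.2158] bbox [ 0.3634 -0.2272] [ 0.3866 -0.2041]
capB 104 enc 0.3724 -0.3078 d 24.4 z 0.0247 mean [ 0.3726 -0.3076] bbox [ 0.3607 -0.3187] [ 0.3836 -0.2958]
mat ((0.49633997678756714, -0.40342992544174194), 0.031081127002835274)
handle [ 0.99929774 -0.03747047  0.3540587  -0.03306575] -2.1474023
```

View pics/crop.png

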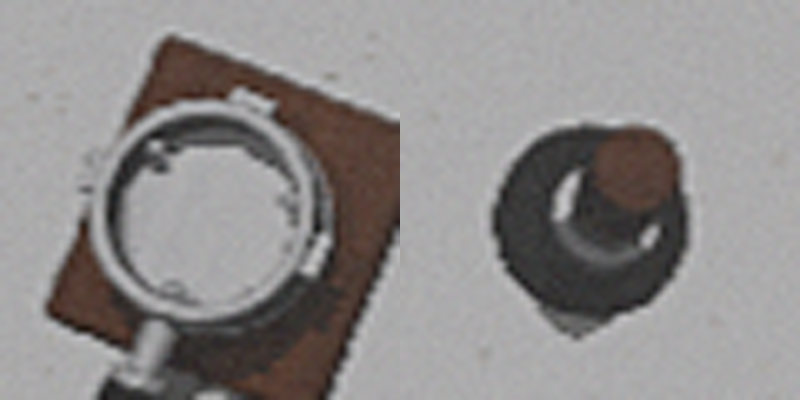

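Crop: ring's outer circle is centred near px (180.3,206.4). The mat circle is about (343.7,198), with the tamper close to its middle. I'll refine both with circle fits.

```bash
cat >> h.py <<'E'
def fit(q):
    q=np.asarray(q)[:,:2]; s=np.linalg.lstsq(np.c_[2*q,np.ones(len(q))],(q**2).sum(1),rcond=None)[0]
    return s[:2].round(4),round(2000*np.sqrt(s[2]+s[0]**2+s[1]**2),1)
def shift(x,y,z,s=None):
    s=s or ctrl.observe(); Rt=R.from_rotvec(s['orientation']).as_matrix()
    return (100*Rt.T@(np.array([x,y,z])-s['eef_pos'])).round(2)
E
python3 - <<'E'
from h import *
c=load('top0'); P=cloud(c); g=c['image'].max(2)
p0=ray(c,180.3,206.4,.058); print('ring by eye',p0)
for k in range(4):
    d=np.linalg.norm(P[...,:2]-p0[:2],axis=-1)
    m=(d<.040)&(d>.026)&(P[...,2]>.0545)&(P[...,2]<.062); q=P[m]
    f=fit(q); p0=f[0]
print('ring depth fit (mid radius)',f,len(q),np.median(q[:,2]),q[:,:2].min(0),q[:,:2].max(0))
m=np.zeros_like(g); m[170:225,320:375]=(g[170:225,320:375]<75)&(P[170:225,320:375,2]<.012)
ct=max(cv2.findContours(m,0,1)[0],key=cv2.contourArea)[:,0]
q=np.array([ray(c,u,v,.004) for u,v in ct]); cc=np.array([.4963,-.4044])
for k in range(6):
    d=np.linalg.norm(q[:,:2]-cc,axis=1); f=fit(q[np.abs(d-.0315)<.003]); cc=f[0]
print('mat',f)
print(shift(.535,-.2535,.15),[shift(*p0[:2],.2)-shift(.535,-.2535,.2)])
E
```

```text
ring by eye [ 0.46403995 -0.06438825  0.058     ]
ring depth fit (mid radius) (array([ 0.4653, -0.0643]), np.float64(64.4)) 248 0.05727624108555586 [ 0.43152245 -0.10249851] [ 0.50325661 -0.02774778]
mat (array([ 0.4964, -0.4031]), np.float64(60.0))
[ 41.58 -22.78   9.97] [array([ -0.06, -20.17,   0.03])]
```

Call:
arm_command(
  moves=[
    {"dx": 4.3,"dy": -2.3,"dz": 0},
    {"dx": 8.6,"dy": -4.6,"dz": 0},
    {"dx": 13,"dy": -7,"dz": 0},
    {"dx": 17,"dy": -9.3,"dz": 0},
    {"dx": 21,"dy": -11.5,"dz": 0},
  ],
)

```text
invalid input at $.moves[0]: expected keys dx, dy, dz, wx, wy, wz, grip
```

Call:
arm_command(
  moves=[
    {"dx": 4.3,"dy": -2.3,"dz": 1},
    {"dx": 8.6,"dy": -4.6,"dz": 2},
    {"dx": 13,"dy": -7,"dz": 4},
    {"dx": 17,"dy": -9.3,"dz": 7},
    {"dx": 20.6,"dy": -11.3,"dz": 8},
  ],
)

```text
invalid input at $.moves[0]: expected keys dx, dy, dz, wx, wy, wz, grip
```

Call:
arm_command(
  moves=[
    {"dz": 0},
    {"dz": 0},
  ],
)

```text
invalid input at $.moves[0]: expected keys dx, dy, dz, wx, wy, wz, grip
```

```bash
python3 - <<'E'
from h import *
s=ctrl.observe(); print(s['t'],s['eef_pos'],s['orientation'],s['joints'].round(2))
c=snap('wrist','w1'); P=cloud(c)
z=P[...,2]; 
d=np.linalg.norm(P[...,:2]-[.535,-.2535],axis=-1)
m=(d<.045)&(z>.021)&(z<.032); q=P[m]; print(len(q), m.sum() and (fit(q),np.median(q[:,2]),q[:,:2].min(0),q[:,:2].max(0)))
m=(d<.03)&(z>.008)&(z<.018); q=P[m]; print(len(q), m.sum() and (fit(q),q[:,:2].min(0),q[:,:2].max(0)))
print(shift(.535,-.2535,.031))
E
```

```text
0.1 [ 0.22255078 -0.61021322  0.24930378] [-3.09193604e+00 -5.46393858e-01  6.12997547e-04] [ 1.24  0.32 -0.07  1.45  0.02  1.37 -0.06]
0 0
0 0
[ 41.58 -22.78  21.87]
```

View pics/w1.png

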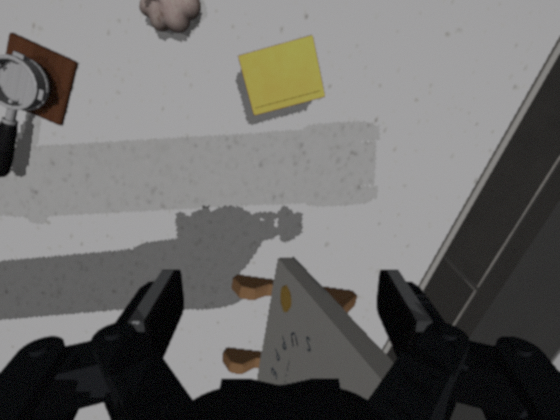

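The moves were refused because every key is required. The picture shows the start pose, with the small decoy holder at left (20,85) and a card stand below the gripper. I'll resend with all keys.

Call:
arm_command(
  moves=[
    {"dx": 4.3,"dy": -2.3,"dz": 0,"wx": 0,"wy": 0,"wz": 0,"grip": -1},
    {"dx": 8.6,"dy": -4.6,"dz": 0,"wx": 0,"wy": 0,"wz": 0,"grip": -1},
    {"dx": 13,"dy": -7,"dz": 0,"wx": 0,"wy": 0,"wz": 0,"grip": -1},
    {"dx": 17,"dy": -9.3,"dz": 0,"wx": 0,"wy": 0,"wz": 0,"grip": -1},
    {"dx": 21,"dy": -11.5,"dz": 0,"wx": 0,"wy": 0,"wz": 0,"grip": -1},
  ],
)

```text
t: 0.65
eef_pos: [0.3816, -0.4288, 0.2502]
orientation: [-3.094, -0.547, 0.0]
force: [0.2, -0.5, -0.1]
gripper_width: 1.001
grip_force: 0.0
```

Call:
arm_command(
  moves=[
    {"dx": 4.3,"dy": -2.3,"dz": 1,"wx": 0,"wy": 0,"wz": 0,"grip": -1},
    {"dx": 8.6,"dy": -4.6,"dz": 2,"wx": 0,"wy": 0,"wz": 0,"grip": -1},
    {"dx": 13,"dy": -7,"dz": 4,"wx": 0,"wy": 0,"wz": 0,"grip": -1},
    {"dx": 17,"dy": -9.3,"dz": 6,"wx": 0,"wy": 0,"wz": 0,"grip": -1},
    {"dx": 20.6,"dy": -11.3,"dz": 8,"wx": 0,"wy": 0,"wz": 0,"grip": -1},
  ],
)

```text
t: 1.15
eef_pos: [0.5365, -0.2524, 0.1699]
orientation: [3.093, 0.547, 0.001]
force: [1.6, 0.3, -0.1]
gripper_width: 0.999
grip_force: 0.0
```

Call:
arm_command(
  moves=[
    {"dx": 0,"dy": 0,"dz": 0,"wx": 0,"wy": 0,"wz": 0,"grip": -1},
    {"dx": 0,"dy": 0,"dz": 0,"wx": 0,"wy": 0,"wz": 0,"grip": -1},
  ],
)

```text
t: 1.35
eef_pos: [0.5355, -0.2523, 0.1693]
orientation: [-3.091, -0.552, 0.003]
force: [0.6, -1.6, 0.8]
gripper_width: 1.001
grip_force: 0.0
```

```bash
cat > wb.py <<'E'
from h import *
s=ctrl.observe(); print(s['t'],s['eef_pos'],s['orientation'],s['joints'].round(2))
c=snap('wrist','w2'); P=cloud(c)
z=P[...,2]; 
d=np.linalg.norm(P[...,:2]-[.535,-.2535],axis=-1)
m=(d<.045)&(z>.021)&(z<.032); q=P[m]; print(len(q), m.sum() and (fit(q),np.median(q[:,2]),q[:,:2].min(0),q[:,:2].max(0)))
m=(d<.03)&(z>.008)&(z<.018); q=P[m]; print(len(q), m.sum() and (fit(q),q[:,:2].min(0),q[:,:2].max(0)))
print(shift(.535,-.2535,.031))
E
python3 wb.py
```

```text
1.35 [ 0.53549138 -0.25234602  0.16926903] [-3.09147452e+00 -5.51620825e-01  2.68164804e-03] [ 0.71  0.27 -0.37  1.69  0.1   1.2  -0.9 ]
2549 ((array([ 0.5365, -0.253 ]), np.float64(52.2)), np.float64(0.024871634879477498), array([ 0.50467647, -0.28430275]), array([ 0.56719428, -0.22180464]))
1675 ((array([ 0.5339, -0.2539]), np.float64(28.7)), array([ 0.51531555, -0.27364999]), array([ 0.55361347, -0.23354384]))
[ 0.05 -0.08 13.9 ]
```

Call:
arm_command(
  moves=[
    {"dx": 0,"dy": -0.1,"dz": 4,"wx": 0,"wy": 0,"wz": 0,"grip": -1},
    {"dx": 0,"dy": -0.1,"dz": 8,"wx": 0,"wy": 0,"wz": 0,"grip": -1},
    {"dx": 0,"dy": -0.1,"dz": 11,"wx": 0,"wy": 0,"wz": 0,"grip": -1},
    {"dx": 0,"dy": -0.1,"dz": 13,"wx": 0,"wy": 0,"wz": 0,"grip": -1},
    {"dx": 0,"dy": -0.1,"dz": 13.8,"wx": 0,"wy": 0,"wz": 0,"grip": -1},
  ],
)

```text
t: 1.9
eef_pos: [0.5327, -0.255, 0.0305]
orientation: [-3.094, -0.541, 0.005]
force: [-0.6, -0.6, -1.4]
gripper_width: 1.002
grip_force: 0.0
```

Call:
arm_command(
  moves=[
    {"dx": 0,"dy": 0,"dz": 0,"wx": 0,"wy": 0,"wz": 0,"grip": -1},
    {"dx": 0,"dy": 0,"dz": 0,"wx": 0,"wy": 0,"wz": 0,"grip": 1},
    {"dx": 0,"dy": 0,"dz": 0,"wx": 0,"wy": 0,"wz": 0,"grip": 1},
    {"dx": 0,"dy": 0,"dz": 0,"wx": 0,"wy": 0,"wz": 0,"grip": 1},
    {"dx": 0,"dy": 0,"dz": 0,"wx": 0,"wy": 0,"wz": 0,"grip": 1},
  ],
)

```text
t: 2.4
eef_pos: [0.5361, -0.2541, 0.0355]
orientation: [3.091, 0.546, 0.003]
force: [-3.0, 0.6, 8.4]
gripper_width: 0.69
grip_force: 62.1
```

Call:
arm_command(
  moves=[
    {"dx": 0,"dy": 0,"dz": 0,"wx": 0,"wy": 0,"wz": 0,"grip": 1},
    {"dx": 0,"dy": 0,"dz": 0,"wx": 0,"wy": 0,"wz": 0,"grip": 1},
  ],
)

```text
t: 2.6
eef_pos: [0.5361, -0.2541, 0.0355]
orientation: [3.091, 0.546, 0.003]
force: [-3.0, 1.2, 8.5]
gripper_width: 0.692
grip_force: 62.2
```

```bash
python3 - <<'E'
from h import *
s=ctrl.observe(); print(s['t'],s['eef_pos'],s['gripper_width'],s['grip_force'],s['force'])
c=snap('wrist','w3');snap('scene','s3')
E
```

```text
2.6 [ 0.53613122 -0.25405423  0.03547214] 0.6920331336117953 62.16870982199907 [-3.04740408  1.20214052  8.47302207]
```

View pics/w3.png

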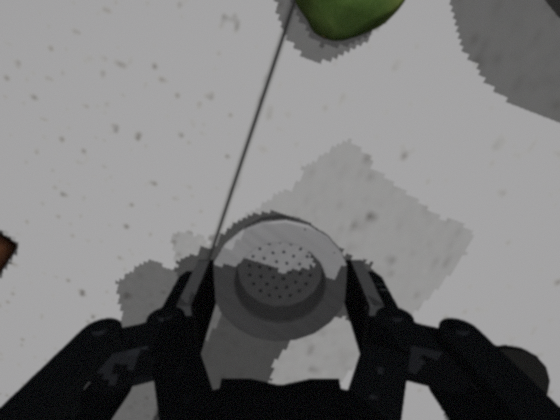

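The wrist view shows the basket between the tips. However, the 8.5 N upward force, the 5 mm lift and the 59 mm width suggest the tips are riding on the flange's edge. I'll check the tip height.

```bash
python3 - <<'E'
from h import *
c=load('w3');P=cloud(c);g=c['image'].max(2)
Rt=R.from_rotvec(ctrl.observe()['orientation']).as_matrix();e=ctrl.observe()['eef_pos']
T=(P-e)@Rt*1000
for nm,(x0,x1) in dict(L=(170,218),Rr=(342,395)).items():
    for v in range(258,300,4):
        row=[(u,*T[v,u].round(0)) for u in range(x0,x1) if g[v,u]<45]
        print(nm,v,row[0] if row else'',row[-1] if row else '')
for u in (225,245,335,315,280): print('fl',[T[v,u].round(0).tolist() for v in (225,240,265,280,310)])
E
```

```text
L 258  
L 262 (208, np.float64(12.0), np.float64(-31.0), np.float64(9.0)) (212, np.float64(11.0), np.float64(-29.0), np.float64(10.0))
L 266 (207, np.float64(11.0), np.float64(-31.0), np.float64(7.0)) (213, np.float64(10.0), np.float64(-29.0), np.float64(10.0))
L 270 (205, np.float64(nan), np.float64(nan), np.float64(nan)) (213, np.float64(7.0), np.float64(-29.0), np.float64(10.0))
L 274 (182, np.float64(8.0), np.float64(-41.0), np.float64(6.0)) (213, np.float64(6.0), np.float64(-29.0), np.float64(9.0))
L 278 (179, np.float64(8.0), np.float64(-42.0), np.float64(2.0)) (214, np.float64(4.0), np.float64(-29.0), np.float64(10.0))
L 282 (177, np.float64(8.0), np.float64(-41.0), np.float64(-1.0)) (213, np.float64(1.0), np.float64(-29.0), np.float64(10.0))
L 286 (174, np.float64(8.0), np.float64(-42.0), np.float64(-4.0)) (214, np.float64(-1.0), np.float64(-29.0), np.float64(10.0))
L 290 (172, np.float64(8.0), np.float64(-42.0), np.float64(-6.0)) (214, np.float64(-3.0), np.float64(-29.0), np.float64(10.0))
L 294 (170, np.float64(8.0), np.float64(-42.0), np.float64(-9.0)) (214, np.float64(-4.
[... 1248 characters left out ...]
np.float64(8.0), np.float64(43.0), np.float64(-9.0))
Rr 298 (344, np.float64(-7.0), np.float64(30.0), np.float64(11.0)) (391, np.float64(8.0), np.float64(43.0), np.float64(-11.0))
fl [[18.0, -27.0, 37.0], [10.0, -28.0, 37.0], [10.0, -24.0, 11.0], [2.0, -24.0, 10.0], [-14.0, -25.0, 11.0]]
fl [[18.0, -17.0, 37.0], [22.0, -14.0, 11.0], [2.0, -16.0, 24.0], [-5.0, -17.0, 23.0], [-14.0, -16.0, 11.0]]
fl [[18.0, 28.0, 37.0], [9.0, 29.0, 39.0], [9.0, 25.0, 11.0], [2.0, 25.0, 11.0], [-13.0, 26.0, 10.0]]
fl [[18.0, 18.0, 36.0], [22.0, 15.0, 10.0], [2.0, 17.0, 24.0], [-7.0, 18.0, 25.0], [-13.0, 17.0, 10.0]]
fl [[28.0, 1.0, 11.0], [23.0, 1.0, 9.0], [nan, nan, nan], [-6.0, 1.0, 24.0], [-20.0, 1.0, 20.0]]
```

Confirmed: at this width the tips are only 10 mm ahead of the TCP and sit on the flange's top. I'll open, go 6.5 mm lower and grip again.

Call:
arm_command(
  moves=[
    {"dx": 0,"dy": 0,"dz": -0.2,"wx": 0,"wy": 0,"wz": 0,"grip": -1},
    {"dx": 0,"dy": 0,"dz": -0.2,"wx": 0,"wy": 0,"wz": 0,"grip": -1},
    {"dx": 0,"dy": 0,"dz": -0.2,"wx": 0,"wy": 0,"wz": 0,"grip": -1},
    {"dx": 0,"dy": 0,"dz": 0.3,"wx": 0,"wy": 0,"wz": 0,"grip": -1},
    {"dx": 0,"dy": 0,"dz": 0.65,"wx": 0,"wy": 0,"wz": 0,"grip": -1},
  ],
)

```text
t: 3.2
eef_pos: [0.5348, -0.2529, 0.0252]
orientation: [-3.093, -0.547, 0.001]
force: [0.9, 0.2, -0.2]
gripper_width: 1.002
grip_force: 0.0
```

Call:
arm_command(
  moves=[
    {"dx": 0,"dy": 0,"dz": 0,"wx": 0,"wy": 0,"wz": 0,"grip": -1},
    {"dx": 0,"dy": 0,"dz": 0,"wx": 0,"wy": 0,"wz": 0,"grip": 1},
    {"dx": 0,"dy": 0,"dz": 0,"wx": 0,"wy": 0,"wz": 0,"grip": 1},
    {"dx": 0,"dy": 0,"dz": 0,"wx": 0,"wy": 0,"wz": 0,"grip": 1},
    {"dx": 0,"dy": 0,"dz": 0,"wx": 0,"wy": 0,"wz": 0,"grip": 1},
  ],
)

```text
t: 3.7
eef_pos: [0.5352, -0.253, 0.0269]
orientation: [3.093, 0.547, -0.0]
force: [-2.3, 1.0, 6.1]
gripper_width: 0.694
grip_force: 62.8
```

Call:
arm_command(
  moves=[
    {"dx": 0,"dy": 0,"dz": 0,"wx": 0,"wy": 0,"wz": 0,"grip": 1},
  ],
)

```text
t: 3.8
eef_pos: [0.5352, -0.253, 0.027]
orientation: [3.093, 0.547, -0.0]
force: [-3.1, 1.0, 6.6]
gripper_width: 0.694
grip_force: 62.8
```

Call:
arm_command(
  moves=[
    {"dx": 0,"dy": 0,"dz": -1,"wx": 0,"wy": 0,"wz": 0,"grip": 1},
    {"dx": 0,"dy": 0,"dz": -3,"wx": 0,"wy": 0,"wz": 0,"grip": 1},
    {"dx": 0,"dy": 0,"dz": -6,"wx": 0,"wy": 0,"wz": 0,"grip": 1},
    {"dx": 0,"dy": 0,"dz": -9,"wx": 0,"wy": 0,"wz": 0,"grip": 1},
    {"dx": 0,"dy": 0,"dz": -10,"wx": 0,"wy": 0,"wz": 0,"grip": 1},
  ],
)

```text
t: 4.3
eef_pos: [0.5371, -0.2537, 0.1298]
orientation: [3.09, 0.546, 0.008]
force: [1.1, -0.3, -0.4]
gripper_width: 0.694
grip_force: 64.5
```

```bash
python3 - <<'E'
from h import *
c=snap('wrist','w4');snap('scene','s4');P=cloud(c)
s=ctrl.observe();print(s['gripper_width'],s['grip_force'],s['force'].round(1),s['eef_pos'])
Rt=R.from_rotvec(s['orientation']).as_matrix();T=(P-s['eef_pos'])@Rt*1000
def plane(m,nm):
    q=T[m]; A=np.c_[q[:,:2],np.ones(len(q))]; k=np.linalg.lstsq(A,q[:,2],rcond=None)[0]; print(nm,len(q),'tilt deg',np.degrees(k[:2]).round(1),'z0',k[2].round(1),'bb',q.min(0).round(0),q.max(0).round(0))
r=np.hypot(T[...,0],T[...,1])
plane((r<14)&(T[...,2]>8)&(T[...,2]<35),'floor')
plane((r<34)&(r>23)&(abs(T[...,1])<28)&(T[...,2]>-5)&(T[...,2]<25),'flange')
print('ring',shift(.465,-.0643,.10,s))
E
```

```text
0.6913904464552572 64.51855251565576 [ 0.6  0.5 -0.8] [ 0.53619391 -0.25349289  0.12778036]
floor 2507 tilt deg [-0.2 -0.1] z0 13.5 bb [-14. -14.  12.] [14. 14. 16.]
flange 6525 tilt deg [ 1.9 -0.2] z0 0.6 bb [-30. -28.  -2.] [33. 28. 23.]
ring [ -0.21 -20.22   2.72]
```

View pics/w4.png

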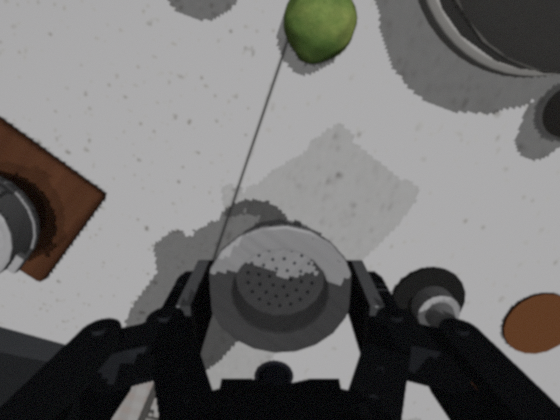

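The basket is held level (floor tilt about 0.2°), and its underside is about 26.5 mm below the TCP. Next: over the holder.

Call:
arm_command(
  moves=[
    {"dx": 0,"dy": -4.5,"dz": 0,"wx": 0,"wy": 0,"wz": 0,"grip": 1},
    {"dx": 0,"dy": -9,"dz": 0,"wx": 0,"wy": 0,"wz": 0,"grip": 1},
    {"dx": -0.1,"dy": -13.5,"dz": 0,"wx": 0,"wy": 0,"wz": 0,"grip": 1},
    {"dx": -0.2,"dy": -18,"dz": 0,"wx": 0,"wy": 0,"wz": 0,"grip": 1},
    {"dx": -0.2,"dy": -20.2,"dz": 0.4,"wx": 0,"wy": 0,"wz": 0,"grip": 1},
  ],
)

```text
t: 4.9
eef_pos: [0.4615, -0.06, 0.1203]
orientation: [-3.091, -0.552, 0.004]
force: [0.4, 0.0, -1.1]
gripper_width: 0.693
grip_force: 64.6
```

Call:
arm_command(
  moves=[
    {"dx": 0,"dy": 0,"dz": 0.8,"wx": 0,"wy": 0,"wz": 0,"grip": 1},
    {"dx": 0,"dy": 0,"dz": 0.8,"wx": 0,"wy": 0,"wz": 0,"grip": 1},
    {"dx": 0,"dy": 0,"dz": 0.8,"wx": 0,"wy": 0,"wz": 0,"grip": 1},
  ],
)

```text
t: 5.2
eef_pos: [0.4635, -0.065, 0.1129]
orientation: [-3.094, -0.544, 0.002]
force: [0.5, 0.3, -1.5]
gripper_width: 0.693
grip_force: 64.6
```

```bash
python3 - <<'E'
from h import *
s=ctrl.observe();e=s['eef_pos'];print(e,s['force'].round(1))
Rt=R.from_rotvec(s['orientation']).as_matrix()
c=snap('wrist','w5');P=cloud(c);T=(P-e)@Rt*1000
r=np.hypot(T[...,0],T[...,1]);z=T[...,2]
m=(r<36)&(abs(T[...,1])<28)&(z>-4)&(z<5);q=T[m];f=fit(q);print('flange tool mm',f,q.min(0),q.max(0))
m=(r<26)&(z>10)&(z<16);q=T[m];print('floor',fit(q),q.min(0).round(1),q.max(0).round(1))
# flange world centre by tool-frame outer x extent along y~0
m=(abs(T[...,1])<3)&(abs(z)<4)&(r<40);print('x ext',T[m][:,0].min(),T[m][:,0].max())
print(shift(.465,-.0643,.0745,s))
snap('scene','s5');c=snap('top','t5')
P=cloud(c);d=np.linalg.norm(P[...,:2]-e[:2],axis=-1)
q=P[(d<.04)&(abs(P[...,2]-e[2])<.006)];print('top flange',len(q),fit(q),q.min(0),q.max(0))
a=c['image'][165:245,140:220];b=load('s5')['image'][200:300,150:250]
cv2.imwrite('pics/c5.png',np.hstack([cv2.resize(a,(400,400)),cv2.resize(b,(400,400))])[:,:,::-1])
E
```

```text
[ 0.46354506 -0.06501629  0.11289996] [ 0.5  0.3 -1.5]
flange tool mm (array([1.7869, 0.2461]), np.float64(51598.6)) [-30.58822691 -27.99204286   0.04858117] [32.38068139 27.99720207  4.9935289 ]
floor (array([-3.2709,  0.3385]), np.float64(28208.5)) [-20.3 -20.2  10. ] [15.3 20.7 16. ]
x ext -30.58822691464529 32.380681394869924
[ 0.17 -0.01  3.84]
top flange 210 (array([ 0.4647, -0.0657]), np.float64(54.4)) [ 0.43356792 -0.10367384  0.10695366] [ 0.47130587 -0.02989856  0.11697798]
```

View pics/c5.png

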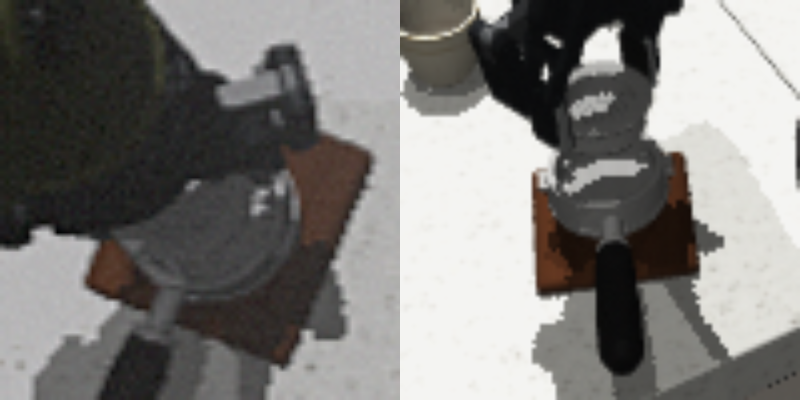

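Left is the top view and right the scene view: the basket hangs centred above the holder, within about 1 mm. I'll lower it gently.

Call:
arm_command(
  moves=[
    {"dx": 0.1,"dy": 0,"dz": 1,"wx": 0,"wy": 0,"wz": 0,"grip": 1},
    {"dx": 0.1,"dy": 0,"dz": 2,"wx": 0,"wy": 0,"wz": 0,"grip": 1},
    {"dx": 0.1,"dy": 0,"dz": 3,"wx": 0,"wy": 0,"wz": 0,"grip": 1},
    {"dx": 0.1,"dy": 0,"dz": 3.4,"wx": 0,"wy": 0,"wz": 0,"grip": 1},
    {"dx": 0.1,"dy": 0,"dz": 3.5,"wx": 0,"wy": 0,"wz": 0,"grip": 1},
  ],
)

```text
t: 5.85
eef_pos: [0.4642, -0.0634, 0.0777]
orientation: [-3.093, -0.547, 0.003]
force: [0.0, -0.2, -0.7]
gripper_width: 0.695
grip_force: 64.6
```

Call:
arm_command(
  moves=[
    {"dx": 0,"dy": 0,"dz": 0,"wx": 0,"wy": 0,"wz": 0,"grip": 1},
    {"dx": 0,"dy": 0,"dz": 0.1,"wx": 0,"wy": 0,"wz": 0,"grip": 1},
    {"dx": 0,"dy": 0,"dz": 0.1,"wx": 0,"wy": 0,"wz": 0,"grip": 1},
  ],
)

```text
t: 6.15
eef_pos: [0.4651, -0.0636, 0.0781]
orientation: [3.093, 0.547, 0.001]
force: [-0.1, 0.2, -0.0]
gripper_width: 0.688
grip_force: 64.6
```

Call:
arm_command(
  moves=[
    {"dx": 0,"dy": 0,"dz": 0.1,"wx": 0,"wy": 0,"wz": 0,"grip": 1},
    {"dx": 0,"dy": 0,"dz": 0.1,"wx": 0,"wy": 0,"wz": 0,"grip": 1},
  ],
)

```text
t: 6.35
eef_pos: [0.4649, -0.0636, 0.0769]
orientation: [3.093, 0.547, 0.0]
force: [-1.0, 0.4, -0.5]
gripper_width: 0.696
grip_force: 64.6
```

Call:
arm_command(
  moves=[
    {"dx": 0,"dy": 0,"dz": 0.1,"wx": 0,"wy": 0,"wz": 0,"grip": 1},
    {"dx": 0,"dy": 0,"dz": 0.1,"wx": 0,"wy": 0,"wz": 0,"grip": 1},
  ],
)

```text
t: 6.55
eef_pos: [0.4648, -0.0636, 0.0757]
orientation: [3.094, 0.547, -0.0]
force: [0.2, -0.3, -0.8]
gripper_width: 0.691
grip_force: 64.6
```

Call:
arm_command(
  moves=[
    {"dx": 0,"dy": 0,"dz": 0.1,"wx": 0,"wy": 0,"wz": 0,"grip": 1},
    {"dx": 0,"dy": 0,"dz": 0.1,"wx": 0,"wy": 0,"wz": 0,"grip": 1},
  ],
)

```text
t: 6.75
eef_pos: [0.465, -0.0638, 0.0749]
orientation: [3.093, 0.547, 0.0]
force: [0.2, -1.0, 1.2]
gripper_width: 0.693
grip_force: 64.7
```

Light contact begins, so I release and rise.

Call:
arm_command(
  moves=[
    {"dx": 0,"dy": 0,"dz": 0,"wx": 0,"wy": 0,"wz": 0,"grip": -1},
    {"dx": 0,"dy": 0,"dz": 0,"wx": 0,"wy": 0,"wz": 0,"grip": -1},
    {"dx": 0,"dy": 0,"dz": 0,"wx": 0,"wy": 0,"wz": 0,"grip": -1},
    {"dx": 0,"dy": 0,"dz": -2,"wx": 0,"wy": 0,"wz": 0,"grip": -1},
    {"dx": 0,"dy": 0,"dz": -6,"wx": 0,"wy": 0,"wz": 0,"grip": -1},
  ],
)

```text
t: 7.25
eef_pos: [0.4623, -0.0631, 0.1328]
orientation: [-3.091, -0.547, 0.01]
force: [0.9, -0.5, 1.5]
gripper_width: 0.997
grip_force: 0.0
```

Call:
arm_command(
  moves=[
    {"dx": 0,"dy": 0,"dz": -4,"wx": 0,"wy": 0,"wz": 0,"grip": -1},
    {"dx": 0,"dy": 0,"dz": -5,"wx": 0,"wy": 0,"wz": 0,"grip": -1},
    {"dx": 0,"dy": 0,"dz": -5,"wx": 0,"wy": 0,"wz": 0,"grip": -1},
  ],
)

```text
t: 7.55
eef_pos: [0.4662, -0.0637, 0.1866]
orientation: [3.092, 0.546, 0.006]
force: [-0.5, -0.6, -0.6]
gripper_width: 1.001
grip_force: 0.0
```

```bash
python3 - <<'E'
from h import *
s=ctrl.observe();e=s['eef_pos'];print(s['t'],e,s['force'].round(1))
c=snap('wrist','w6');P=cloud(c)
d=np.linalg.norm(P[...,:2]-[.465,-.0643],axis=-1);z=P[...,2]
def pl(m,nm):
    q=P[m]; x=q-q.mean(0)
    for _ in range(2):
        k=np.linalg.lstsq(np.c_[q[:,:2]-[.465,-.0643],np.ones(len(q))],q[:,2],rcond=None)[0]
    print(nm,len(q),'tilt',np.degrees(k[:2]).round(1),'z',k[2].round(4),'ext',q[:,:2].min(0).round(4),q[:,:2].max(0).round(4),fit(q))
pl((d<.017)&(z>.045)&(z<.075),'floor')
pl((d<.034)&(d>.023)&(z>.066)&(z<.082),'flange')
pl((d<.038)&(d>.033)&(z>.052)&(z<.062),'ring')
g=shift(.4966,-.4073,e[2],s);print('tamper',g)
E
```

```text
7.55 [ 0.4661585  -0.0637344   0.18662037] [-0.5 -0.6 -0.6]
floor 1429 tilt [-0.2  0.3] z 0.0595 ext [ 0.4482 -0.0812] [ 0.4819 -0.0474] (array([ 0.465 , -0.0643]), np.float64(24.1))
flange 2402 tilt [-0.2  0.5] z 0.0729 ext [ 0.4351 -0.095 ] [ 0.4972 -0.0325] (array([ 0.4659, -0.0639]), np.float64(54.7))
ring 544 tilt [-0.3  0. ] z 0.0559 ext [ 0.4456 -0.1008] [ 0.5015 -0.0283] (array([ 0.4656, -0.064 ]), np.float64(68.1))
tamper [-8.91 33.32  0.06]
```

View pics/w6.png

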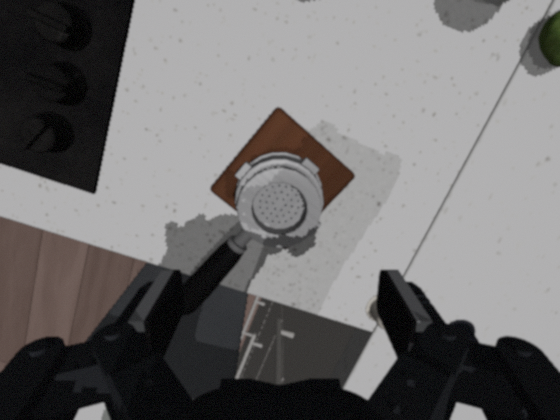

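The basket rests level and proud at (0.466,-0.064), with its underside at about 0.047. On to the tamper.

Call:
arm_command(
  moves=[
    {"dx": -1.2,"dy": 4.5,"dz": 0,"wx": 0,"wy": 0,"wz": 0,"grip": -1},
    {"dx": -2.4,"dy": 9,"dz": 0,"wx": 0,"wy": 0,"wz": 0,"grip": -1},
    {"dx": -3.6,"dy": 13.5,"dz": 0,"wx": 0,"wy": 0,"wz": 0,"grip": -1},
    {"dx": -4.8,"dy": 18,"dz": 0,"wx": 0,"wy": 0,"wz": 0,"grip": -1},
    {"dx": -6,"dy": 22.5,"dz": 0,"wx": 0,"wy": 0,"wz": 0,"grip": -1},
  ],
)

```text
t: 8.1
eef_pos: [0.4844, -0.2966, 0.1821]
orientation: [-3.091, -0.547, 0.005]
force: [0.8, 0.6, -0.0]
gripper_width: 1.004
grip_force: 0.0
```

Call:
arm_command(
  moves=[
    {"dx": -1.2,"dy": 4.5,"dz": 0,"wx": 0,"wy": 0,"wz": 0,"grip": -1},
    {"dx": -2.4,"dy": 9,"dz": 0,"wx": 0,"wy": 0,"wz": 0,"grip": -1},
    {"dx": -2.9,"dy": 10.8,"dz": 0,"wx": 0,"wy": 0,"wz": 0,"grip": -1},
    {"dx": -2.9,"dy": 10.8,"dz": 0,"wx": 0,"wy": 0,"wz": 0,"grip": -1},
    {"dx": -2.9,"dy": 10.8,"dz": 0,"wx": 0,"wy": 0,"wz": 0,"grip": -1},
  ],
)

```text
t: 8.6
eef_pos: [0.4947, -0.4055, 0.1822]
orientation: [-3.09, -0.546, 0.004]
force: [-0.0, 0.2, -0.6]
gripper_width: 0.998
grip_force: 0.0
```

```bash
python3 - <<'E'
from h import *
s=ctrl.observe();e=s['eef_pos'];print(s['t'],e,s['force'].round(1))
c=snap('wrist','w7');P=cloud(c);g=c['image'].max(2)
d=np.linalg.norm(P[...,:2]-[.4966,-.405],axis=-1);z=P[...,2]
q=P[(d<.025)&(z>.08)&(z<.093)];print('top',len(q),cv2.minEnclosingCircle(q[:,:2].astype(np.float32)),np.median(q[:,2]))
q=P[(d<.025)&(z>.014)&(z<.024)];print('foot',len(q),fit(q),q.min(0),q.max(0))
m=((g<75)&(d<.045)&(z<.012)&(z>-.005)).astype(np.uint8)
q=P[m>0];f=cv2.minEnclosingCircle(q[:,:2].astype(np.float32));print('mat',len(q),f,q.min(0),q.max(0))
print(shift(.4966,-.4073,.068,s))
E
```

```text
8.6 [ 0.49470167 -0.40554265  0.18220796] [-0.   0.2 -0.6]
top 1220 ((0.4974936544895172, -0.4074709713459015), 0.014122482389211655) 0.08714035203544379
foot 490 (array([ 0.4982, -0.407 ]), np.float64(28.1)) [ 0.48594433 -0.42420451  0.01402787] [ 0.51495202 -0.3900469   0.02383209]
mat 1983 ((0.4911472797393799, -0.4080575704574585), 0.03915420547127724) [ 0.45210384 -0.43980916 -0.00261796] [ 0.5293371  -0.37359257  0.01170208]
[ 0.14  0.28 11.42]
```

View pics/w7.png

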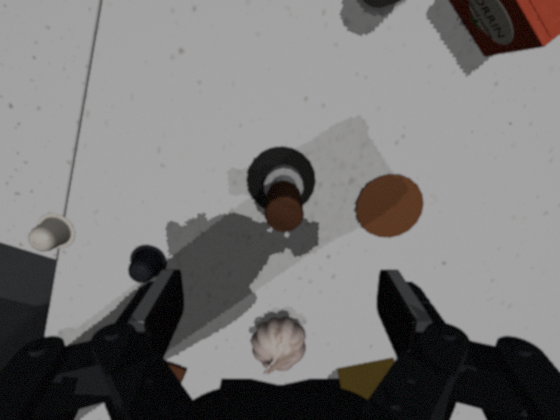

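The wrist view shows the tamper upright on the black mat, top at px (285,212), mat centre about (281,180). The brown decoy disc is to the right. I'll descend and grip the handle.

Call:
arm_command(
  moves=[
    {"dx": 0.2,"dy": 0.3,"dz": 3,"wx": 0,"wy": 0,"wz": 0,"grip": -1},
    {"dx": 0.2,"dy": 0.3,"dz": 6,"wx": 0,"wy": 0,"wz": 0,"grip": -1},
    {"dx": 0.2,"dy": 0.3,"dz": 9,"wx": 0,"wy": 0,"wz": 0,"grip": -1},
    {"dx": 0.2,"dy": 0.3,"dz": 11,"wx": 0,"wy": 0,"wz": 0,"grip": -1},
    {"dx": 0.2,"dy": 0.3,"dz": 11.4,"wx": 0,"wy": 0,"wz": 0,"grip": -1},
  ],
)

```text
t: 9.15
eef_pos: [0.497, -0.4054, 0.0675]
orientation: [-3.088, -0.55, 0.006]
force: [-0.7, -0.1, -1.2]
gripper_width: 1.001
grip_force: 0.0
```

Call:
arm_command(
  moves=[
    {"dx": 0,"dy": 0,"dz": 0,"wx": 0,"wy": 0,"wz": 0,"grip": -1},
    {"dx": 0,"dy": 0,"dz": 0,"wx": 0,"wy": 0,"wz": 0,"grip": -1},
  ],
)

```text
t: 9.35
eef_pos: [0.4994, -0.4088, 0.0724]
orientation: [3.092, 0.548, 0.002]
force: [0.2, -0.4, 0.2]
gripper_width: 0.998
grip_force: 0.0
```

```bash
python3 - <<'E'
from h import *
s=ctrl.observe();print(s['eef_pos'],s['orientation'],shift(.4972,-.4073,.068))
c=load('w7');g=c['image'].max(2);print('eye',ray(c,281.5,180.5,.004))
# radial edge search from the eye centre, bright table outside, upper arc only
pts=[]
for a in np.radians(np.arange(-200,21,4)):
    for r in np.arange(24,44,.25):
        u,v=281.5+r*np.cos(a),180.5+r*np.sin(a)
        if g[int(round(v)),int(round(u))]>75: pts.append(ray(c,u,v,.003));break
print('mat',fit(pts),len(pts))
q=np.array(pts);f=fit(pts);e=abs(np.linalg.norm(q[:,:2]-f[0],axis=1)*2000-f[1])<2;print(fit(q[e]),e.sum())
E
```

```text
[ 0.499358   -0.40877103  0.07235666] [3.09188448e+00 5.48083766e-01 2.46109620e-03] [-0.15 -0.21  0.44]
eye [ 0.4990589  -0.40545019  0.004     ]
mat (array([ 0.4984, -0.4047]), np.float64(62.1)) 56
(array([ 0.4984, -0.4047]), np.float64(62.1)) 56
```

Call:
arm_command(
  moves=[
    {"dx": -0.15,"dy": -0.2,"dz": 0.4,"wx": 0,"wy": 0,"wz": 0,"grip": -1},
    {"dx": -0.15,"dy": -0.2,"dz": 0.4,"wx": 0,"wy": 0,"wz": 0,"grip": -1},
    {"dx": -0.15,"dy": -0.2,"dz": 0.4,"wx": 0,"wy": 0,"wz": 0,"grip": 1},
    {"dx": -0.15,"dy": -0.2,"dz": 0.4,"wx": 0,"wy": 0,"wz": 0,"grip": 1},
    {"dx": -0.15,"dy": -0.2,"dz": 0.4,"wx": 0,"wy": 0,"wz": 0,"grip": 1},
  ],
)

```text
t: 9.85
eef_pos: [0.4963, -0.4078, 0.0671]
orientation: [3.093, 0.546, 0.0]
force: [-0.5, 0.8, 0.1]
gripper_width: 0.514
grip_force: 0.0
```

Call:
arm_command(
  moves=[
    {"dx": 0,"dy": 0,"dz": 0,"wx": 0,"wy": 0,"wz": 0,"grip": 1},
    {"dx": 0,"dy": 0,"dz": 0,"wx": 0,"wy": 0,"wz": 0,"grip": 1},
    {"dx": 0,"dy": 0,"dz": 0,"wx": 0,"wy": 0,"wz": 0,"grip": 1},
    {"dx": 0,"dy": 0,"dz": 0,"wx": 0,"wy": 0,"wz": 0,"grip": 1},
    {"dx": 0,"dy": 0,"dz": 0,"wx": 0,"wy": 0,"wz": 0,"grip": 1},
  ],
)

```text
t: 10.35
eef_pos: [0.4964, -0.4077, 0.0671]
orientation: [3.093, 0.547, 0.0]
force: [0.1, 0.4, 2.5]
gripper_width: 0.314
grip_force: 59.0
```

```bash
python3 - <<'E'
from h import *
for i in range(3):
    s=ctrl.observe();print(s['eef_pos'],s['orientation'],s['force'].round(1),s['gripper_width'],s['grip_force'])
E
```

```text
[ 0.4963765  -0.40767107  0.06709211] [3.09337582e+00 5.46767131e-01 3.91817837e-04] [0.1 0.4 2.5] 0.31445588950546405 58.991289138793945
[ 0.4963765  -0.40767107  0.06709211] [3.09337582e+00 5.46767131e-01 3.91817837e-04] [0.1 0.4 2.5] 0.31445588950546405 58.991289138793945
[ 0.4963765  -0.40767107  0.06709211] [3.09337582e+00 5.46767131e-01 3.91817837e-04] [0.1 0.4 2.5] 0.31445588950546405 58.991289138793945
```

Gripped at 59 N, with the underside 63 mm below the TCP. I'll lift, then look at how it hangs.

Call:
arm_command(
  moves=[
    {"dx": 0,"dy": 0,"dz": -1,"wx": 0,"wy": 0,"wz": 0,"grip": 1},
    {"dx": 0,"dy": 0,"dz": -4,"wx": 0,"wy": 0,"wz": 0,"grip": 1},
    {"dx": 0,"dy": 0,"dz": -8,"wx": 0,"wy": 0,"wz": 0,"grip": 1},
    {"dx": 0,"dy": 0,"dz": -11,"wx": 0,"wy": 0,"wz": 0,"grip": 1},
    {"dx": 0,"dy": 0,"dz": -12,"wx": 0,"wy": 0,"wz": 0,"grip": 1},
  ],
)

```text
t: 10.85
eef_pos: [0.4976, -0.4087, 0.191]
orientation: [3.089, 0.546, 0.006]
force: [-0.3, -0.1, -1.4]
gripper_width: 0.312
grip_force: 59.3
```

Call:
arm_command(
  moves=[
    {"dx": 1.2,"dy": -4.5,"dz": 0,"wx": 0,"wy": 0,"wz": 0,"grip": 1},
    {"dx": 2.4,"dy": -9,"dz": 0,"wx": 0,"wy": 0,"wz": 0,"grip": 1},
    {"dx": 3.6,"dy": -13.5,"dz": 0,"wx": 0,"wy": 0,"wz": 0,"grip": 1},
    {"dx": 4.8,"dy": -18,"dz": 0,"wx": 0,"wy": 0,"wz": 0,"grip": 1},
    {"dx": 6,"dy": -22.5,"dz": 0,"wx": 0,"wy": 0,"wz": 0,"grip": 1},
  ],
)

```text
t: 11.35
eef_pos: [0.4741, -0.1737, 0.1854]
orientation: [-3.093, -0.546, 0.003]
force: [1.5, 0.3, -1.9]
gripper_width: 0.318
grip_force: 59.7
```

Call:
arm_command(
  moves=[
    {"dx": 1.2,"dy": -4.5,"dz": 0,"wx": 0,"wy": 0,"wz": 0,"grip": 1},
    {"dx": 2.4,"dy": -9,"dz": 0,"wx": 0,"wy": 0,"wz": 0,"grip": 1},
    {"dx": 2.9,"dy": -10.8,"dz": 0,"wx": 0,"wy": 0,"wz": 0,"grip": 1},
    {"dx": 2.9,"dy": -10.8,"dz": 0,"wx": 0,"wy": 0,"wz": 0,"grip": 1},
    {"dx": 2.9,"dy": -10.8,"dz": 0,"wx": 0,"wy": 0,"wz": 0,"grip": 1},
  ],
)

```text
t: 11.85
eef_pos: [0.4651, -0.0647, 0.186]
orientation: [3.093, 0.547, -0.002]
force: [-0.6, -0.4, -2.4]
gripper_width: 0.313
grip_force: 59.7
```

```bash
python3 - <<'E'
from h import *
s=ctrl.observe();e=s['eef_pos'];print(s['t'],e,s['orientation'],s['force'].round(1),s['gripper_width'],s['joints'].round(2))
Rt=R.from_rotvec(s['orientation']).as_matrix();print(Rt.round(3))
c=snap('wrist','w8');P=cloud(c);T=(P-e)@Rt*1000
r=np.hypot(T[...,0],T[...,1]);z=T[...,2]
for a,b in((-25,-15),(-20,-12),(20,45),(44,50),(50,60)):
    q=T[(r<24)&(abs(T[...,1])<20)&(z>a)&(z<b)]
    if len(q)>5: print((a,b),len(q),q.min(0).round(1),q.max(0).round(1))
d=np.linalg.norm(P[...,:2]-e[:2],axis=-1);z=P[...,2]
q=P[(d<.036)&(z>.069)&(z<.076)];print('flange',len(q),len(q)>9 and (fit(q),q.min(0),q.max(0)))
snap('scene','s8')
print(shift(.4658,-.0640,.14,s))
E
```

```text
11.85 [ 0.46507023 -0.06471183  0.18600407] [ 3.09308577e+00  5.47481327e-01 -2.29746211e-03] [-0.6 -0.4 -2.4] 0.31261986039214357 [ 0.57  0.   -0.48  1.95  0.    1.19 -1.14]
[[ 0.939  0.343 -0.001]
 [ 0.343 -0.939 -0.001]
 [-0.002  0.    -1.   ]]
(-25, -15) 5179 [-11.9 -19.9 -25. ] [ 15.5  20.  -15. ]
(-20, -12) 3013 [-11.9 -19.9 -20. ] [ 15.5  20.  -12. ]
(20, 45) 558 [  0.6 -13.1  20. ] [14.7 13.8 45. ]
(44, 50) 1249 [ -7.2 -16.6  44. ] [18.8 17.3 50. ]
(50, 60) 349 [ -3.2 -16.8  50. ] [18.8 16.6 60. ]
flange 2264 ((array([ 0.4667, -0.0636]), np.float64(52.3)), array([ 0.43862181, -0.09488159,  0.06908867]), array([ 0.4973688 , -0.03250154,  0.07500114]))
[ 0.1  -0.04  4.6 ]
```

View pics/w8.png

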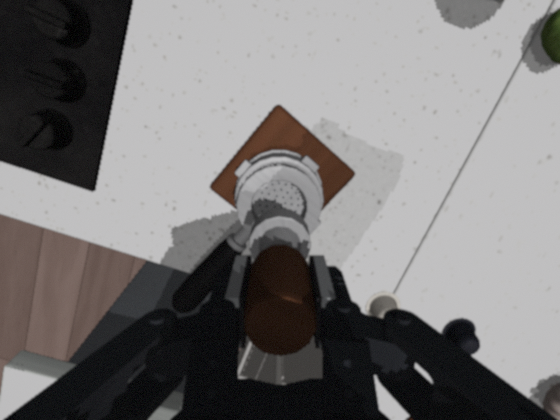

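The tamper hangs upright; its foot centre lies within 1 mm of the basket's axis. Contact is expected at TCP z ≈ 0.124.

Call:
arm_command(
  moves=[
    {"dx": 0,"dy": -0.05,"dz": 2,"wx": 0,"wy": 0,"wz": 0,"grip": 1},
    {"dx": 0,"dy": -0.05,"dz": 4,"wx": 0,"wy": 0,"wz": 0,"grip": 1},
    {"dx": 0,"dy": -0.05,"dz": 4.6,"wx": 0,"wy": 0,"wz": 0,"grip": 1},
    {"dx": 0,"dy": -0.05,"dz": 5.2,"wx": 0,"wy": 0,"wz": 0,"grip": 1},
    {"dx": 0,"dy": -0.05,"dz": 5.5,"wx": 0,"wy": 0,"wz": 0,"grip": 1},
  ],
)

```text
t: 12.45
eef_pos: [0.4657, -0.0645, 0.1317]
orientation: [-3.094, -0.545, 0.0]
force: [-0.6, -0.5, -2.5]
gripper_width: 0.313
grip_force: 59.7
```

Call:
arm_command(
  moves=[
    {"dx": 0,"dy": 0,"dz": 0,"wx": 0,"wy": 0,"wz": 0,"grip": 1},
    {"dx": 0,"dy": 0,"dz": 0.1,"wx": 0,"wy": 0,"wz": 0,"grip": 1},
    {"dx": 0,"dy": 0,"dz": 0.2,"wx": 0,"wy": 0,"wz": 0,"grip": 1},
    {"dx": 0,"dy": 0,"dz": 0.2,"wx": 0,"wy": 0,"wz": 0,"grip": 1},
  ],
)

```text
t: 12.85
eef_pos: [0.4657, -0.0639, 0.13]
orientation: [3.093, 0.547, 0.001]
force: [-0.1, -0.5, -2.1]
gripper_width: 0.311
grip_force: 59.7
```

Call:
arm_command(
  moves=[
    {"dx": 0,"dy": 0,"dz": 0.1,"wx": 0,"wy": 0,"wz": 0,"grip": 1},
    {"dx": 0,"dy": 0,"dz": 0.2,"wx": 0,"wy": 0,"wz": 0,"grip": 1},
    {"dx": 0,"dy": 0,"dz": 0.3,"wx": 0,"wy": 0,"wz": 0,"grip": 1},
    {"dx": 0,"dy": 0,"dz": 0.4,"wx": 0,"wy": 0,"wz": 0,"grip": 1},
    {"dx": 0,"dy": 0,"dz": 0.4,"wx": 0,"wy": 0,"wz": 0,"grip": 1},
  ],
)

```text
t: 13.35
eef_pos: [0.4653, -0.0638, 0.1256]
orientation: [-3.094, -0.547, 0.001]
force: [-0.3, -1.2, -1.8]
gripper_width: 0.314
grip_force: 59.7
```

Call:
arm_command(
  moves=[
    {"dx": 0,"dy": 0,"dz": 0.1,"wx": 0,"wy": 0,"wz": 0,"grip": 1},
    {"dx": 0,"dy": 0,"dz": 0.2,"wx": 0,"wy": 0,"wz": 0,"grip": 1},
    {"dx": 0,"dy": 0,"dz": 0.2,"wx": 0,"wy": 0,"wz": 0,"grip": 1},
  ],
)

```text
t: 13.65
eef_pos: [0.4656, -0.0639, 0.1238]
orientation: [3.093, 0.547, 0.0]
force: [0.4, -0.2, -1.7]
gripper_width: 0.311
grip_force: 59.7
```

Call:
arm_command(
  moves=[
    {"dx": 0,"dy": 0,"dz": 0.1,"wx": 0,"wy": 0,"wz": 0,"grip": 1},
    {"dx": 0,"dy": 0,"dz": 0.2,"wx": 0,"wy": 0,"wz": 0,"grip": 1},
    {"dx": 0,"dy": 0,"dz": 0.2,"wx": 0,"wy": 0,"wz": 0,"grip": 1},
  ],
)

```text
t: 13.95
eef_pos: [0.466, -0.0638, 0.1228]
orientation: [3.093, 0.547, 0.001]
force: [-3.2, -0.0, 4.7]
gripper_width: 0.31
grip_force: 60.4
```

Call:
arm_command(
  moves=[
    {"dx": 0,"dy": 0,"dz": 0.1,"wx": 0,"wy": 0,"wz": 0,"grip": 1},
    {"dx": 0,"dy": 0,"dz": 0.2,"wx": 0,"wy": 0,"wz": 0,"grip": 1},
    {"dx": 0,"dy": 0,"dz": 0.2,"wx": 0,"wy": 0,"wz": 0,"grip": 1},
  ],
)

```text
t: 14.25
eef_pos: [0.4659, -0.0638, 0.1203]
orientation: [3.093, 0.547, 0.001]
force: [-0.7, -0.8, -0.8]
gripper_width: 0.315
grip_force: 60.0
```

Call:
arm_command(
  moves=[
    {"dx": 0,"dy": 0,"dz": 0.1,"wx": 0,"wy": 0,"wz": 0,"grip": 1},
    {"dx": 0,"dy": 0,"dz": 0.2,"wx": 0,"wy": 0,"wz": 0,"grip": 1},
    {"dx": 0,"dy": 0,"dz": 0.2,"wx": 0,"wy": 0,"wz": 0,"grip": 1},
  ],
)

```text
t: 14.55
eef_pos: [0.4651, -0.0639, 0.1171]
orientation: [-3.093, -0.547, 0.002]
force: [-0.8, 1.0, -2.6]
gripper_width: 0.314
grip_force: 59.9
```

Call:
arm_command(
  moves=[
    {"dx": 0,"dy": 0,"dz": 0.1,"wx": 0,"wy": 0,"wz": 0,"grip": 1},
    {"dx": 0,"dy": 0,"dz": 0.2,"wx": 0,"wy": 0,"wz": 0,"grip": 1},
    {"dx": 0,"dy": 0,"dz": 0.2,"wx": 0,"wy": 0,"wz": 0,"grip": 1},
  ],
)

```text
t: 14.85
eef_pos: [0.4653, -0.0638, 0.1155]
orientation: [-3.093, -0.547, 0.001]
force: [0.1, -0.1, -1.9]
gripper_width: 0.31
grip_force: 59.9
```

Call:
arm_command(
  moves=[
    {"dx": 0,"dy": 0,"dz": 0.1,"wx": 0,"wy": 0,"wz": 0,"grip": 1},
    {"dx": 0,"dy": 0,"dz": 0.1,"wx": 0,"wy": 0,"wz": 0,"grip": 1},
  ],
)

```text
t: 15.05
eef_pos: [0.4654, -0.0639, 0.1147]
orientation: [3.094, 0.547, -0.0]
force: [-0.1, -0.6, -2.0]
gripper_width: 0.311
grip_force: 59.9
```

It snapped past the spring, with free travel after. Feeling for the seat.

Call:
arm_command(
  moves=[
    {"dx": 0,"dy": 0,"dz": 0.1,"wx": 0,"wy": 0,"wz": 0,"grip": 1},
    {"dx": 0,"dy": 0,"dz": 0.2,"wx": 0,"wy": 0,"wz": 0,"grip": 1},
    {"dx": 0,"dy": 0,"dz": 0.2,"wx": 0,"wy": 0,"wz": 0,"grip": 1},
  ],
)

```text
t: 15.35
eef_pos: [0.4654, -0.0638, 0.1127]
orientation: [-3.094, -0.547, 0.0]
force: [-0.0, -0.1, -2.5]
gripper_width: 0.315
grip_force: 59.9
```

Call:
arm_command(
  moves=[
    {"dx": 0,"dy": 0,"dz": 0.1,"wx": 0,"wy": 0,"wz": 0,"grip": 1},
    {"dx": 0,"dy": 0,"dz": 0.2,"wx": 0,"wy": 0,"wz": 0,"grip": 1},
    {"dx": 0,"dy": 0,"dz": 0.2,"wx": 0,"wy": 0,"wz": 0,"grip": 1},
  ],
)

```text
t: 15.65
eef_pos: [0.4658, -0.0638, 0.1123]
orientation: [3.093, 0.547, -0.0]
force: [-3.3, 1.0, 9.7]
gripper_width: 0.313
grip_force: 61.0
```

Call:
arm_command(
  moves=[
    {"dx": 0,"dy": 0,"dz": 0.05,"wx": 0,"wy": 0,"wz": 0,"grip": 1},
    {"dx": 0,"dy": 0,"dz": 0.08,"wx": 0,"wy": 0,"wz": 0,"grip": 1},
    {"dx": 0,"dy": 0,"dz": 0.08,"wx": 0,"wy": 0,"wz": 0,"grip": 1},
  ],
)

```text
t: 15.95
eef_pos: [0.4659, -0.0638, 0.1123]
orientation: [3.093, 0.547, 0.0]
force: [-5.3, 1.8, 14.6]
gripper_width: 0.313
grip_force: 61.3
```

Hard stop: z no longer moves while the force rises. A bit more, and hold.

Call:
arm_command(
  moves=[
    {"dx": 0,"dy": 0,"dz": 0.03,"wx": 0,"wy": 0,"wz": 0,"grip": 1},
    {"dx": 0,"dy": 0,"dz": 0.03,"wx": 0,"wy": 0,"wz": 0,"grip": 1},
    {"dx": 0,"dy": 0,"dz": 0.03,"wx": 0,"wy": 0,"wz": 0,"grip": 1},
    {"dx": 0,"dy": 0,"dz": 0.03,"wx": 0,"wy": 0,"wz": 0,"grip": 1},
    {"dx": 0,"dy": 0,"dz": 0.03,"wx": 0,"wy": 0,"wz": 0,"grip": 1},
  ],
)

```text
t: 16.45
eef_pos: [0.466, -0.0637, 0.1123]
orientation: [3.093, 0.547, 0.0]
force: [-5.9, 1.4, 16.4]
gripper_width: 0.314
grip_force: 61.6
```

Call:
arm_command(
  moves=[
    {"dx": 0,"dy": 0,"dz": 0,"wx": 0,"wy": 0,"wz": 0,"grip": 1},
    {"dx": 0,"dy": 0,"dz": 0,"wx": 0,"wy": 0,"wz": 0,"grip": 1},
    {"dx": 0,"dy": 0,"dz": 0,"wx": 0,"wy": 0,"wz": 0,"grip": 1},
    {"dx": 0,"dy": 0,"dz": 0,"wx": 0,"wy": 0,"wz": 0,"grip": 1},
    {"dx": 0,"dy": 0,"dz": 0,"wx": 0,"wy": 0,"wz": 0,"grip": 1},
  ],
)

```text
t: 16.95
eef_pos: [0.466, -0.0637, 0.1123]
orientation: [3.093, 0.547, 0.0]
force: [-5.8, 0.3, 16.8]
gripper_width: 0.315
grip_force: 61.6
```

Call:
arm_command(
  moves=[
    {"dx": 0,"dy": 0,"dz": -0.4,"wx": 0,"wy": 0,"wz": 0,"grip": 1},
    {"dx": 0,"dy": 0,"dz": -1.5,"wx": 0,"wy": 0,"wz": 0,"grip": 1},
    {"dx": 0,"dy": 0,"dz": -4,"wx": 0,"wy": 0,"wz": 0,"grip": 1},
    {"dx": 0,"dy": 0,"dz": -7,"wx": 0,"wy": 0,"wz": 0,"grip": 1},
    {"dx": 0,"dy": 0,"dz": -8,"wx": 0,"wy": 0,"wz": 0,"grip": 1},
  ],
)

```text
t: 17.45
eef_pos: [0.4673, -0.064, 0.1928]
orientation: [3.092, 0.546, 0.007]
force: [0.8, -1.0, -2.5]
gripper_width: 0.312
grip_force: 59.8
```

```bash
python3 - <<'E'
from h import *
s=ctrl.observe();e=s['eef_pos'];print(s['t'],e,s['orientation'],s['force'].round(1))
Rt=R.from_rotvec(s['orientation']).as_matrix()
c=snap('wrist','w9');P=cloud(c);T=(P-e)@Rt*1000
d=np.linalg.norm(P[...,:2]-[.466,-.0638],axis=-1);z=P[...,2]
q=P[(d<.0315)&(d>.022)&(z>.05)&(z<.08)];k=np.linalg.lstsq(np.c_[q[:,:2]-[.466,-.0638],np.ones(len(q))],q[:,2],rcond=None)[0]
print('flange',len(q),np.degrees(k[:2]),k[2],np.median(q[:,2]))
r=np.hypot(T[...,0],T[...,1])
for a,b in((44,50),(50,56),(56,64)):
    q=T[(r<24)&(T[...,2]>a)&(T[...,2]<b)]; print((a,b),len(q),len(q)and(q.min(0).round(1),q.max(0).round(1)))
print(shift(.4967,-.4043,.2,s))
E
```

```text
17.45 [ 0.46729465 -0.06400702  0.19280008] [3.0915561  0.54633326 0.00748162] [ 0.8 -1.  -2.5]
flange 1829 [-1.15107758 -0.28150783] 0.06122791885652017 0.06126573131666925
(44, 50) 1274 (array([ -7.8, -16.7,  44. ]), array([18.8, 17.3, 50. ]))
(50, 56) 212 (array([ -2.6, -16.6,  50. ]), array([18.8, 17.5, 56. ]))
(56, 64) 225 (array([  6.1, -16.6,  56. ]), array([19. , 16.5, 63.9]))
[-8.9  32.98 -0.66]
```

The basket sits home: the flange is about 4 mm above the ring and level. I held about 19 N. Now the tamper goes back to its mat.

Call:
arm_command(
  moves=[
    {"dx": -1.2,"dy": 4.5,"dz": 0,"wx": 0,"wy": 0,"wz": 0,"grip": 1},
    {"dx": -2.4,"dy": 9,"dz": 0,"wx": 0,"wy": 0,"wz": 0,"grip": 1},
    {"dx": -3.6,"dy": 13.5,"dz": 0,"wx": 0,"wy": 0,"wz": 0,"grip": 1},
    {"dx": -4.8,"dy": 18,"dz": 0,"wx": 0,"wy": 0,"wz": 0,"grip": 1},
    {"dx": -6,"dy": 22.5,"dz": 0,"wx": 0,"wy": 0,"wz": 0,"grip": 1},
  ],
)

```text
t: 18.0
eef_pos: [0.4856, -0.2974, 0.1881]
orientation: [-3.093, -0.547, 0.002]
force: [0.6, 0.2, -2.2]
gripper_width: 0.31
grip_force: 59.9
```

Call:
arm_command(
  moves=[
    {"dx": -1.2,"dy": 4.5,"dz": 0,"wx": 0,"wy": 0,"wz": 0,"grip": 1},
    {"dx": -2.4,"dy": 9,"dz": 0,"wx": 0,"wy": 0,"wz": 0,"grip": 1},
    {"dx": -2.9,"dy": 10.5,"dz": 0,"wx": 0,"wy": 0,"wz": 0,"grip": 1},
    {"dx": -2.9,"dy": 10.5,"dz": 0,"wx": 0,"wy": 0,"wz": 0,"grip": 1},
    {"dx": -2.9,"dy": 10.5,"dz": 0,"wx": 0,"wy": 0,"wz": 0,"grip": 1},
  ],
)

```text
t: 18.5
eef_pos: [0.4948, -0.403, 0.1881]
orientation: [-3.091, -0.547, 0.002]
force: [-0.0, 1.1, -1.4]
gripper_width: 0.312
grip_force: 59.9
```

Call:
arm_command(
  moves=[
    {"dx": 0,"dy": 0,"dz": 0,"wx": 0,"wy": 0,"wz": 0,"grip": 1},
    {"dx": 0,"dy": 0,"dz": 0,"wx": 0,"wy": 0,"wz": 0,"grip": 1},
  ],
)

```text
t: 18.7
eef_pos: [0.4957, -0.4024, 0.1898]
orientation: [-3.092, -0.551, -0.0]
force: [0.7, -0.1, -2.1]
gripper_width: 0.311
grip_force: 59.9
```

```bash
python3 - <<'E'
from h import *
s=ctrl.observe();e=s['eef_pos'];print(s['t'],e,s['orientation'],s['force'].round(1))
c=snap('wrist','w10');t=snap('top','t10')
g=c['image'].max(2)
Rm=cv2.Rodrigues(c['rvec'])[0];p=c['K']@(Rm@np.array([.4974,-.404,.004])+c['tvec'].ravel());print('mat px',p[:2]/p[2])
u0,v0=p[:2]/p[2];pts=[]
for a in np.radians(np.arange(-190,11,4)):
    for r in np.arange(24,44,.25):
        u,v=u0+r*np.cos(a),v0+r*np.sin(a)
        if g[int(round(v)),int(round(u))]>75: pts.append(ray(c,u,v,.003));break
q=np.array(pts);f=fit(q)
for _ in range(3):
    k=abs(np.linalg.norm(q[:,:2]-f[0],axis=1)*2000-f[1])<3;f=fit(q[k])
print('mat wrist',f,k.sum())
print(shift(.4962,-.4042,.0675,s))
E
```

```text
18.7 [ 0.49566958 -0.40241555  0.18976108] [-3.09248715e+00 -5.50784120e-01 -2.55595130e-04] [ 0.7 -0.1 -2.1]
mat px [281.48545315 181.95476056]
mat wrist (array([ 0.4985, -0.4047]), np.float64(61.6)) 51
[-1.000e-02  1.900e-01  1.223e+01]
```

View pics/w10.png

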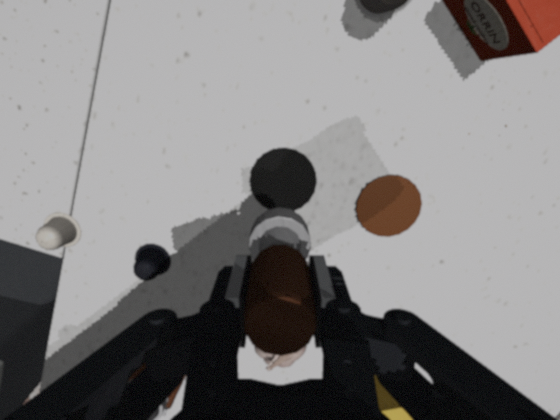

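Mat clear at px (283,180). The foot needs a 2 mm shift along tool y, then I lower it.

Call:
arm_command(
  moves=[
    {"dx": 0.05,"dy": 0.2,"dz": 3,"wx": 0,"wy": 0,"wz": 0,"grip": 1},
    {"dx": 0.05,"dy": 0.2,"dz": 7,"wx": 0,"wy": 0,"wz": 0,"grip": 1},
    {"dx": 0.05,"dy": 0.2,"dz": 10,"wx": 0,"wy": 0,"wz": 0,"grip": 1},
    {"dx": 0.05,"dy": 0.2,"dz": 11.2,"wx": 0,"wy": 0,"wz": 0,"grip": 1},
    {"dx": 0.05,"dy": 0.2,"dz": 11.4,"wx": 0,"wy": 0,"wz": 0,"grip": 1},
  ],
)

```text
t: 19.3
eef_pos: [0.4955, -0.4051, 0.0743]
orientation: [-3.091, -0.547, 0.003]
force: [0.3, -1.0, -1.8]
gripper_width: 0.314
grip_force: 59.9
```

Call:
arm_command(
  moves=[
    {"dx": 0,"dy": 0,"dz": 0,"wx": 0,"wy": 0,"wz": 0,"grip": 1},
    {"dx": 0,"dy": 0,"dz": 0,"wx": 0,"wy": 0,"wz": 0,"grip": 1},
    {"dx": 0,"dy": 0,"dz": 0,"wx": 0,"wy": 0,"wz": 0,"grip": 1},
  ],
)

```text
t: 19.6
eef_pos: [0.4972, -0.4069, 0.0778]
orientation: [3.091, 0.546, 0.003]
force: [0.1, 0.0, -1.7]
gripper_width: 0.308
grip_force: 59.9
```

Call:
arm_command(
  moves=[
    {"dx": 0.05,"dy": -0.25,"dz": 0.3,"wx": 0,"wy": 0,"wz": 0,"grip": 1},
    {"dx": 0.05,"dy": -0.25,"dz": 0.6,"wx": 0,"wy": 0,"wz": 0,"grip": 1},
    {"dx": 0.05,"dy": -0.25,"dz": 0.6,"wx": 0,"wy": 0,"wz": 0,"grip": 1},
    {"dx": 0.05,"dy": -0.25,"dz": 0.6,"wx": 0,"wy": 0,"wz": 0,"grip": 1},
  ],
)

```text
t: 20.0
eef_pos: [0.4956, -0.4035, 0.0695]
orientation: [-3.093, -0.547, 0.0]
force: [-0.9, 0.9, -2.5]
gripper_width: 0.315
grip_force: 59.9
```

```bash
python3 - <<'E'
from h import *
s=ctrl.observe();e=s['eef_pos'];print(s['t'],e,s['orientation'],shift(.4967,-.4043,.067,s))
c=snap('wrist','w11');P=cloud(c);Rt=R.from_rotvec(s['orientation']).as_matrix();T=(P-e)@Rt*1000
r=np.hypot(T[...,0],T[...,1])
q=P[(r<24)&(T[...,2]>44)&(T[...,2]<64)];print('foot ext',q.min(0),q.max(0))
g=c['image'].max(2);p=ray
Rm=cv2.Rodrigues(c['rvec'])[0];p=c['K']@(Rm@np.array([.498,-.404,.004])+c['tvec'].ravel());u0,v0=p[:2]/p[2];pts=[]
for a in np.radians(np.arange(-190,11,4)):
    for rr in np.arange(40,110,.25):
        u,v=u0+rr*np.cos(a),v0+rr*np.sin(a)
        if g[int(round(v)),int(round(u))]>75: pts.append(ray(c,u,v,.003));break
q=np.array(pts);f=fit(q)
for _ in range(3):
    k=abs(np.linalg.norm(q[:,:2]-f[0],axis=1)*2000-f[1])<3;f=fit(q[k])
print('mat wrist',f,k.sum(),len(k))
E
```

```text
20.0 [ 0.49564256 -0.40348259  0.06954646] [-3.09345570e+00 -5.46773975e-01  4.89451893e-04] [0.07 0.11 0.25]
foot ext [ 0.48376962 -0.42044231  0.00571118] [ 0.51460602 -0.38578041  0.02549301]
mat wrist (array([ 0.4988, -0.4045]), np.float64(62.0)) 51 51
```

View pics/w11.png

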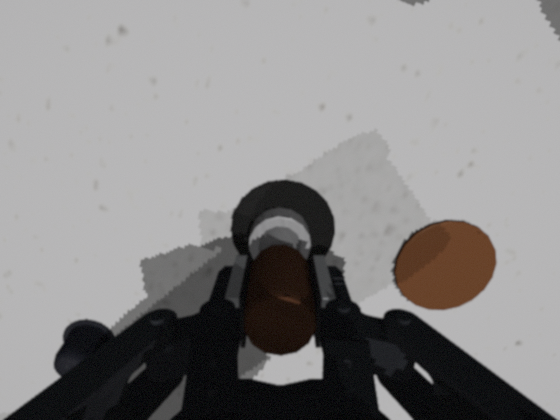

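The mat ring shows evenly around the foot apart from about 1.5 mm. I'll correct that and set it down.

Call:
arm_command(
  moves=[
    {"dx": 0.08,"dy": 0.12,"dz": 0,"wx": 0,"wy": 0,"wz": 0,"grip": 1},
    {"dx": 0.08,"dy": 0.12,"dz": 0.1,"wx": 0,"wy": 0,"wz": 0,"grip": 1},
    {"dx": 0.08,"dy": 0.12,"dz": 0.2,"wx": 0,"wy": 0,"wz": 0,"grip": 1},
    {"dx": 0.08,"dy": 0.12,"dz": 0.2,"wx": 0,"wy": 0,"wz": 0,"grip": 1},
  ],
)

```text
t: 20.45
eef_pos: [0.4968, -0.4044, 0.0675]
orientation: [-3.093, -0.547, 0.001]
force: [-0.5, 0.6, -2.6]
gripper_width: 0.313
grip_force: 59.9
```

Call:
arm_command(
  moves=[
    {"dx": 0,"dy": 0,"dz": 0.05,"wx": 0,"wy": 0,"wz": 0,"grip": 1},
    {"dx": 0,"dy": 0,"dz": 0.05,"wx": 0,"wy": 0,"wz": 0,"grip": 1},
  ],
)

```text
t: 20.65
eef_pos: [0.4969, -0.4044, 0.0672]
orientation: [3.094, 0.547, -0.0]
force: [1.2, 0.7, -2.0]
gripper_width: 0.311
grip_force: 59.9
```

Call:
arm_command(
  moves=[
    {"dx": 0,"dy": 0,"dz": 0.05,"wx": 0,"wy": 0,"wz": 0,"grip": 1},
    {"dx": 0,"dy": 0,"dz": 0.05,"wx": 0,"wy": 0,"wz": 0,"grip": 1},
  ],
)

```text
t: 20.85
eef_pos: [0.497, -0.4044, 0.0671]
orientation: [3.093, 0.547, 0.0]
force: [-1.1, 0.5, 0.1]
gripper_width: 0.312
grip_force: 60.0
```

Call:
arm_command(
  moves=[
    {"dx": 0,"dy": 0,"dz": 0.05,"wx": 0,"wy": 0,"wz": 0,"grip": 1},
    {"dx": 0,"dy": 0,"dz": 0.05,"wx": 0,"wy": 0,"wz": 0,"grip": 1},
  ],
)

```text
t: 21.05
eef_pos: [0.497, -0.4044, 0.0671]
orientation: [3.093, 0.547, 0.0]
force: [-2.3, 2.3, 5.3]
gripper_width: 0.307
grip_force: 60.3
```

It stands on the mat. I'll ease off, release and rise.

Call:
arm_command(
  moves=[
    {"dx": 0,"dy": 0,"dz": -0.08,"wx": 0,"wy": 0,"wz": 0,"grip": 1},
    {"dx": 0,"dy": 0,"dz": -0.08,"wx": 0,"wy": 0,"wz": 0,"grip": -1},
    {"dx": 0,"dy": 0,"dz": -0.08,"wx": 0,"wy": 0,"wz": 0,"grip": -1},
    {"dx": 0,"dy": 0,"dz": -0.08,"wx": 0,"wy": 0,"wz": 0,"grip": -1},
    {"dx": 0,"dy": 0,"dz": -0.08,"wx": 0,"wy": 0,"wz": 0,"grip": -1},
  ],
)

```text
t: 21.55
eef_pos: [0.497, -0.4045, 0.0669]
orientation: [3.093, 0.547, 0.0]
force: [-0.1, 0.4, 0.1]
gripper_width: 0.967
grip_force: 0.0
```

Call:
arm_command(
  moves=[
    {"dx": 0,"dy": 0,"dz": 0,"wx": 0,"wy": 0,"wz": 0,"grip": -1},
    {"dx": 0,"dy": 0,"dz": -2,"wx": 0,"wy": 0,"wz": 0,"grip": -1},
    {"dx": 0,"dy": 0,"dz": -6,"wx": 0,"wy": 0,"wz": 0,"grip": -1},
    {"dx": 0,"dy": 0,"dz": -10,"wx": 0,"wy": 0,"wz": 0,"grip": -1},
    {"dx": 0,"dy": 0,"dz": -14,"wx": 0,"wy": 0,"wz": 0,"grip": -1},
  ],
)

```text
t: 22.05
eef_pos: [0.4968, -0.4043, 0.2085]
orientation: [-3.094, -0.547, 0.0]
force: [0.3, -0.9, 0.3]
gripper_width: 1.001
grip_force: 0.0
```

Call:
arm_command(
  moves=[
    {"dx": 0,"dy": 0,"dz": 0,"wx": 0,"wy": 0,"wz": 0,"grip": -1},
    {"dx": 0,"dy": 0,"dz": 0,"wx": 0,"wy": 0,"wz": 0,"grip": -1},
    {"dx": 0,"dy": 0,"dz": 0,"wx": 0,"wy": 0,"wz": 0,"grip": -1},
  ],
)

```text
t: 22.35
eef_pos: [0.4964, -0.404, 0.2058]
orientation: [-3.092, -0.547, 0.002]
force: [0.2, 0.2, -0.0]
gripper_width: 0.999
grip_force: 0.0
```

```bash
python3 - <<'E'
from h import *
s=ctrl.observe();print(s['t'],s['eef_pos'],s['gripper_width'])
c=snap('wrist','w12');P=cloud(c);g=c['image'].max(2);z=P[...,2]
d=np.linalg.norm(P[...,:2]-[.4978,-.404],axis=-1)
q=P[(d<.025)&(z>.08)&(z<.093)];print('top',len(q),cv2.minEnclosingCircle(q[:,:2].astype(np.float32)),np.median(q[:,2]))
Rm=cv2.Rodrigues(c['rvec'])[0];p=c['K']@(Rm@np.array([.498,-.404,.004])+c['tvec'].ravel());u0,v0=p[:2]/p[2];pts=[]
for a in np.radians(np.arange(-190,11,4)):
    for rr in np.arange(21,50,.25):
        u,v=u0+rr*np.cos(a),v0+rr*np.sin(a)
        if g[int(round(v)),int(round(u))]>75: pts.append(ray(c,u,v,.003));break
q=np.array(pts);f=fit(q)
for _ in range(3):
    k=abs(np.linalg.norm(q[:,:2]-f[0],axis=1)*2000-f[1])<3;f=fit(q[k])
print('mat wrist',f,k.sum(),len(k))
t=snap('top','t12');P=cloud(t);z=P[...,2];d=np.linalg.norm(P[...,:2]-[.466,-.0638],axis=-1)
q=P[(d<.0315)&(d>.022)&(z>.05)&(z<.08)];print('flange z',len(q),np.median(q[:,2]))
E
```

```text
22.35 [ 0.49635346 -0.40399346  0.20578168] 0.9992801831760943
top 1019 ((0.49874863028526306, -0.4039328098297119), 0.013869024813175201) 0.08717874716977228
mat wrist (array([ 0.4985, -0.4048]), np.float64(62.1)) 51 51
flange z 371 0.06204711523354894
```

```bash
python3 -c "
from station import ctrl; print(ctrl.sign_off())"
```

```text
the job is handed in; nothing more can be done
None
```

I handed the job in at about 22 s: the basket is snapped home on its seat after I held it with the tamper at about 19 N. The tamper stands upright within about 1 mm of its mat's centre, and I saw nothing else moved.

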